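# Fit the support bar of a honing stand through its two bushings and hold it for clamping

## Task

Fit the loose dark support bar to the honing stand: first roll it along the bench top until its bright milled flat faces straight up, then pick it up by the plain tail beside the flat and thread it, level and tapered nose first, into the block with the clamp screw and on through the second block, until the flat lies centred under the clamp screw and the nose stands out beyond the second block. Finish while still gripping the tail, holding the bar there steady, flat up and not forced against the bushings, so that a colleague can tighten the screw. Leave the other things on the bench where they are.

Things in the scene. Friction and masses are not known exactly. Their poses are not given: they have to be found in the camera images.
- bar_mid (a point): Support bar: dark round steel bar, 14 mm diameter, 210 mm long, about 0.1 kg. This point is on its axis at mid-length, 7 mm above the bench while it lies there. Axes turn with the bar: x from tail to nose, z straight out of the milled flat (z up = flat up). It rolls under a light fingertip press without slipping and stays where it is left.
- bar_nose (a point): Tip of the bar's nose, on its axis, 105 mm from bar_mid along the bar's +x; axes as bar_mid. The nose tapers to 8 mm diameter over its last 10 mm. At the start the bar lies to the right of the stand, nose towards the robot's left (+y, within about 20 degrees), its flat facing the robot, about 95 degrees from up.
- bar_flat (a point): Point on the bar's axis under the middle of the flat, 28 mm from bar_mid along the bar's -x; axes as bar_mid. The flat is a bright strip on the dark bar, 30 mm long, 10 mm wide, cut 2 mm deep, from 62 to 92 mm from the tail end.
- bar_tail (a point): Where to grip the bar: on its axis in the middle of the plain round tail (62 mm from the square tail end to the flat), 74 mm from bar_mid along the bar's -x, 31 mm from the tail end. Axes as bar_mid.
- stand: Honing stand, fixed to the bench: dark base plate 124 x 150 x 12 mm, two aluminium blocks, behind them a green stone in a low bed. Origin on the bench, under the bore axis, half-way between the blocks; y along the bores in the direction the bar goes in (world +y within 13 degrees), x away from the robot, z up. The plate spans -38 to 86 mm in x, +-75 mm in y.
- near_bushing (a point): Middle of the bore in the block with the dark clamp screw on top, which the bar enters first: 45 mm along the stand's -y, 60 mm above the bench; axes as the stand's. The block is 22 mm thick along y (2 mm brass flanges besides), 42 mm wide, round-topped, 81 mm high, the screw head 88 mm. Bore 16.75 mm diameter, so the bar has 1.4 mm play all round.
- far_bushing (a point): Middle of the bore in the second block (same block and bore, no screw): 45 mm along the stand's +y, 60 mm above the bench, axes as the stand's. The two bores are in line, 90 mm apart between their middles.
- hex_key: Bystander: black 6 mm hex key, L-shaped, 36 x 104 x 9 mm; lies loose on the bench, not to be disturbed. Origin at the middle of its underside.
- pen_loupe: Bystander: black pen-shaped loupe, 130 mm long, 21 mm thick; lies loose on the bench, not to be disturbed. Origin at the middle of its underside.
- cup_wheel: Bystander: white dish-shaped grinding wheel, 102 mm across, 24 mm high; lies loose on the bench, not to be disturbed. Origin at the middle of its underside.
- marker_pen: Bystander: white and red marker pen, 135 mm long, 16 mm thick; lies loose on the bench, not to be disturbed. Origin at the middle of its underside.
- blade_box: Bystander: closed blue blade box, 200 x 44 x 32 mm; lies loose on the bench, not to be disturbed. Origin at the middle of its underside.

How it is judged:
On the way, in this order (a step that is already met when the one before it is completed fails the run):
1. the bar has been rolled: it lies on the bench with its flat facing up (within 17 degrees) (height (world z) of bar_mid below 0.011 m and angle between bar_mid's own z axis and vertical below 0.3 rad), for 0.2 s.
2. the nose has come through the first bushing (the one with the clamp screw) (y of bar_nose in the frame of near_bushing between 0.013 and 0.075 m and x of bar_nose in the frame of near_bushing between -0.012 and 0.012 m and z of bar_nose in the frame of near_bushing between -0.012 and 0.012 m), for 0.1 s.
At the end, for the whole second after the job is handed in: Bar in both bushings: at nose and flat its axis is within 4 mm of the bore axis; middle of flat within 10 mm of the first block's middle; nose beyond the second block; flat up within 20 degrees; gripped (fingers over 5 N), at rest, not forced against the stand (under 15 N) (x of bar_nose in the frame of far_bushing between -0.004 and 0.004 m and z of bar_nose in the frame of far_bushing between -0.004 and 0.004 m and x of bar_flat in the frame of near_bushing between -0.004 and 0.004 m and z of bar_flat in the frame of near_bushing between -0.004 and 0.004 m and y of bar_flat in the frame of near_bushing between -0.01 and 0.01 m and y of bar_nose in the frame of far_bushing above 0.02 m and angle between bar_mid's own z axis and vertical below 0.35 rad and contact force between the fingers and bar above 5 N and contact force between bar and stand below 15 N and linear speed of bar below 0.02 m/s); the arm keeps its last pose, push and grip.
It fails at once if another thing on the bench was disturbed (moved by more than 20 mm) (distance of any of hex_key, pen_loupe, cup_wheel, marker_pen, blade_box from where it was at the start of the episode above 0.02 m).
It also fails if it takes over 64 s, if anything falls off the work surface, if the arm or the gripper's body presses on something with over 40 N, if the wrist force passes 120 N, or if a joint passes its speed limit or range.

## Robot

A 6-joint arm with a two-finger parallel gripper is mounted at the origin on a cart in front of the work surface, level with it; the furniture and walls round the work are solid. World frame = base frame: x ahead of the robot, y to its left, z up, the work surface at z = 0. Lengths are in m, angles in rad, forces in N, time in s.
With the tool pointing down it reaches from about 0.35 to 0.925 m from the base axis. Payload 6.4 kg.
Tool frame: the origin (TCP) lies at the very end of the fingers, on their centre line; the grasp point (between the pads) lies 19 mm behind it; x points along the fingers, y is the direction in which the jaws open and shut, and the axes are right-handed (so a half turn about x gives the same grasp; the last joint's range is limited). The gripper opens to 94 mm and grips with 3 to 60 N. Pads are 16 mm wide; open, the fingers measure 119 mm over their backs; the gripper's body (75 mm by 177 mm) begins 78 mm behind the grasp point.
Start: joints at [1.057, 0.245, 1.558, -0, 1.339, -0.174], TCP at [0.217, 0.613, 0.205] pointing down, gripper open.
Joint ranges: [-3.13, 3.13], [-1.02, 2.26], [0.13, 2.54], [-0.95, 4.09], [0.21, 2.88], [-2.74, 2.74]. Speed limits (rad/s): [2.57, 2.57, 3.14, 3.14, 3.14, 3.14].

## Interface

Orientations are given as a 3x3 rotation matrix whose columns are the frame's x, y, z axes.
In Python, from bench import arm gives the robot as it stands.
- The arm moves only by the tool carry_out, never from a script. Its argument "targets" is a list of rows, each a list of 7 numbers: the finger opening in mm, from 0 to 94, then the shift along the tool's x, y, z in units of 40 mm (1.0 is 40 mm), then the turn, a rotation vector about the tool's x, y, z in degrees. A call has 1 to 12 rows; each row is the pose to reach, as a shift and turn from the pose commanded when the call began, along the tool's axes at that moment; what a row does not reach only later rows make up. A row lasts 1/8 s, in which the tool goes at most 62.5 mm and 10.7 degrees, less where a joint would pass 70% of its speed; a pose out of reach is approached as far as the arm can. A call with a gripper value outside its range is refused whole. The fingers move at their own pace and stop on an object; "squeeze" is the grip in N (left out, the last holds). Time passes only in rows, so rows that repeat a pose let the fingers close. It gives the time, the measured TCP pose, the force and the opening at its end, in the units of the state.
- arm.read_state(): the state, without advancing time (a new reading comes with each control period).
- arm.get_image(name): name is "scene" or "side" or "wrist"; returns the picture (400x640x3 uint8, red, green, blue); there is no depth.
- arm.camera_info(name): a dict with "K" (3x3 intrinsics, pixels), "k1" (the pictures are not rectified: a ray, as slopes to the right and down, at radius r is drawn at 1 + k1 r^2 times it, then the intrinsics apply), "world_to_cam" (4x4, takes a point from world to camera coordinates). Camera axes: x right, y down, z forward; pixel columns grow to the right and rows downward; lengths in m; the calibration is good to about 2 mm. A picture is of the moment at which its call begins: read the wrist's pose just before it. camera_info takes no time and is no camera call; for the wrist camera it gives the pose at the moment of the call.
- arm.close_job(): hands the job in, once; it reports no verdict.
The state is a dict: "t": time; "qpos": joint angles; "qvel": joint speeds; "tau": joint torques, N m; "position": TCP position; "eef_rot": TCP orientation; "wrist_force": force on the tool from outside, world axes, zero at the start; "wrist_torque": the same for the moment, N m; "gripper_width": finger opening in m.
Only numpy, scipy, OpenCV 4.12 (cv2) and the standard library are available. Lean on these libraries where they do the work, as an engineer would, in place of code of your own. Each camera call takes 0.05 s, during which the arm holds its last target. There are 200 camera calls.

## Working session

There is one attempt and no reset: what is moved stays moved. The work goes in short steps, Python scripts to look and compute and a tool call to move; the robot and the scene stay as the last step left them, time stands still between calls to the robot, and variables do not carry over. Pictures are saved under pics/ and viewed, about 8 in all and at most 12, crops included, and the job is handed in when it is done.

Besides the shell and the picture viewer there is one more tool, called in YAML: its name, and indented under it one key for each argument. carry_out: Moves the arm, as the interface text tells. Its arguments: {"type":"object","properties":{"targets":{"type":"array"},"squeeze":{"type":"number"}},"required":["targets"]}

```bash
mkdir -p pics; cat > h.py <<'E'
import numpy as np, cv2
from bench import arm
def snap(n,f):
    im=arm.get_image(n); cv2.imwrite('pics/'+f,im[:,:,::-1]); return im
def ray(n,uv,ci=None):
    ci=ci or arm.camera_info(n); K=np.array(ci['K']);T=np.array(ci['world_to_cam'])
    d=np.linalg.solve(K,[uv[0],uv[1],1.])[:2]; s=d.copy()
    for _ in range(20): s=d/(1+ci['k1']*(s@s))
    R=T[:3,:3]; return -R.T@T[:3,3], R.T@np.array([*s,1.])
def onz(n,uv,z,ci=None):
    o,d=ray(n,uv,ci); return o+d*(z-o[2])/d[2]
def proj(n,p,ci=None):
    ci=ci or arm.camera_info(n);T=np.array(ci['world_to_cam']);c=T[:3,:3]@np.array(p)+T[:3,3]
    s=c[:2]/c[2]; s=s*(1+ci['k1']*(s@s)); K=np.array(ci['K']); return (K@[*s,1])[:2]
E
python3 - <<'E'
from h import *
np.set_printoptions(precision=4,suppress=True)
s=arm.read_state();print(s)
for n in('scene','side','wrist'):
    snap(n,n+'0.png');c=arm.camera_info(n);print(n,c['k1'],np.array(c['K']).tolist(),np.array(c['world_to_cam']))
E
```

```text
{'t': 0.0, 'qpos': array([ 1.0569,  0.2458,  1.559 ,  0.    ,  1.3387, -0.1741]), 'qvel': array([-0.0006,  0.0011, -0.0003, -0.0015,  0.0004,  0.0001]), 'tau': array([  0.0005, -41.5839, -31.4603,   0.0685,   0.0333,  -0.0001]), 'position': array([0.2163, 0.6123, 0.2044]), 'eef_rot': array([[-0.0009,  0.3333,  0.9428],
       [-0.0017,  0.9428, -0.3333],
       [-1.    , -0.0019, -0.0003]]), 'wrist_force': array([ 0.2175, -0.2165, -0.5149]), 'wrist_torque': array([-0.0224,  0.0015, -0.0055]), 'gripper_width': 0.09395395985220387}
scene 0.0142278972399016 [[402.88597952607006, 0.0, 312.33770327787295], [0.0, 402.88597952607006, 200.89158377385348], [0.0, 0.0, 1.0]] [[ 0.1052 -0.9944  0.0104 -0.0546]
 [-0.8745 -0.0975 -0.4751  0.4345]
 [ 0.4734  0.0409 -0.8799  1.0069]
 [ 0.      0.      0.      1.    ]]
side -0.0949866391838101 [[395.27898156935987, 0.0, 321.97603791040314], [0.0, 395.27898156935987, 199.42510489719646], [0.0, 0.0, 1.0]] [[ 0.8229  0.5682  0.0019 -0.4075]
 [ 0.5003 -0.7229 -0.4766 -0.1868]
 [-0.2694  0.3931 -0.8791  1.285 ]
 [ 0.      0.      0.      1.    ]]
wrist -0.05543122677774552 [[326.4589910133946, 0.0, 320.0260531182526], [0.0, 326.4589910133946, 204.01601940354317], [0.0, 0.0, 1.0]] [[ 0.3335  0.9428 -0.0009 -0.6501]
 [ 0.9089 -0.3213  0.2657 -0.027 ]
 [ 0.2502 -0.0894 -0.9641  0.3917]
 [ 0.      0.      0.      1.    ]]
```

View pics/scene0.png

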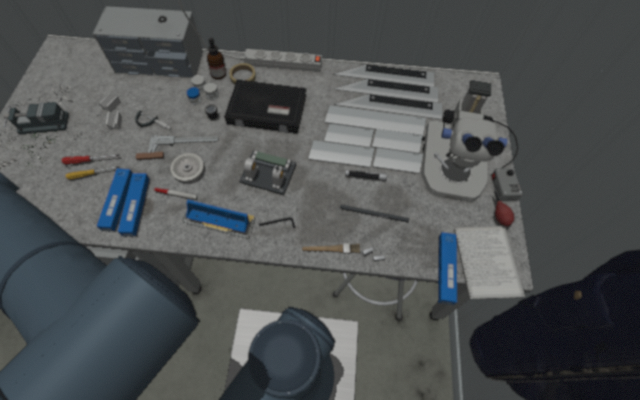

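View pics/side0.png

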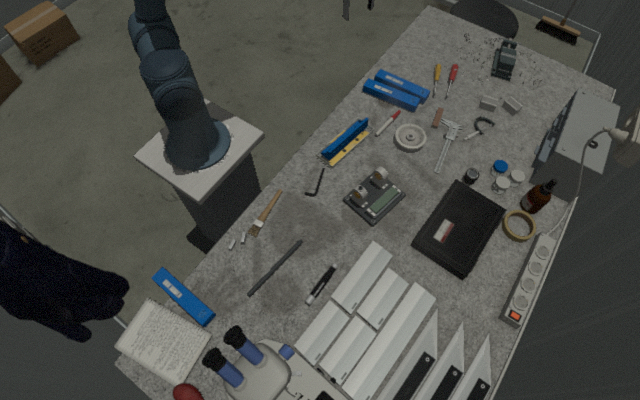

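The scene view shows the bar at about (341,207)–(408,219), the stand near (267,172) with its blocks at about (250,170) and (290,178), and the loupe at (365,175). In the side view the bar runs (300,241)–(250,294), with the stand at (375,195). I'll compute coarse positions now and then use the wrist camera for precise ones.

```bash
python3 - <<'E'
from h import *
np.set_printoptions(precision=4,suppress=True)
for uv in[(341,207),(408,219)]: print('scene bar',onz('scene',uv,.007))
for uv in[(300,241),(250,294)]: print('side bar',onz('side',uv,.007))
for uv in[(243,182),(286,191),(296,160),(257,152)]: print('plate scene',onz('scene',uv,.012))
for uv in[(346,200),(373,222),(404,194),(380,170)]: print('plate side',onz('side',uv,.012))
print('loupe',onz('scene',(346,173),.01),onz('scene',(385,177),.01)); print('key',onz('scene',(260,224),0),onz('scene',(294,219),0))
a=cv2.imread('pics/scene0.png')[145:225,230:420]; b=cv2.imread('pics/side0.png')[155:225,330:420]; c=cv2.imread('pics/side0.png')[235:300,240:310]
a=cv2.resize(a,None,fx=4,fy=4,interpolation=2); b=cv2.resize(b,None,fx=4,fy=4,interpolation=2); c=cv2.resize(c,None,fx=4,fy=4,interpolation=2)
o=np.zeros((600,760,3),np.uint8); o[:320]=a; o[320:600,:360]=b; o[320:580,380:660]=c; cv2.imwrite('pics/c1.png',o)
E
```

```text
scene bar [ 0.4819 -0.0915  0.007 ]
scene bar [ 0.4637 -0.294   0.007 ]
side bar [ 0.4828 -0.0911  0.007 ]
side bar [ 0.4631 -0.2898  0.007 ]
plate scene [0.5332 0.2193 0.012 ]
plate scene [0.5161 0.0816 0.012 ]
plate scene [0.6337 0.0653 0.012 ]
plate scene [0.6505 0.1953 0.012 ]
plate side [0.5191 0.0906 0.012 ]
plate side [0.6223 0.0745 0.012 ]
plate side [0.6512 0.2069 0.012 ]
plate side [0.5483 0.2392 0.012 ]
loupe [ 0.6036 -0.0984  0.01  ] [ 0.6025 -0.222   0.01  ]
key [0.4018 0.1448 0.    ] [0.4294 0.046  0.    ]
```

View pics/c1.png

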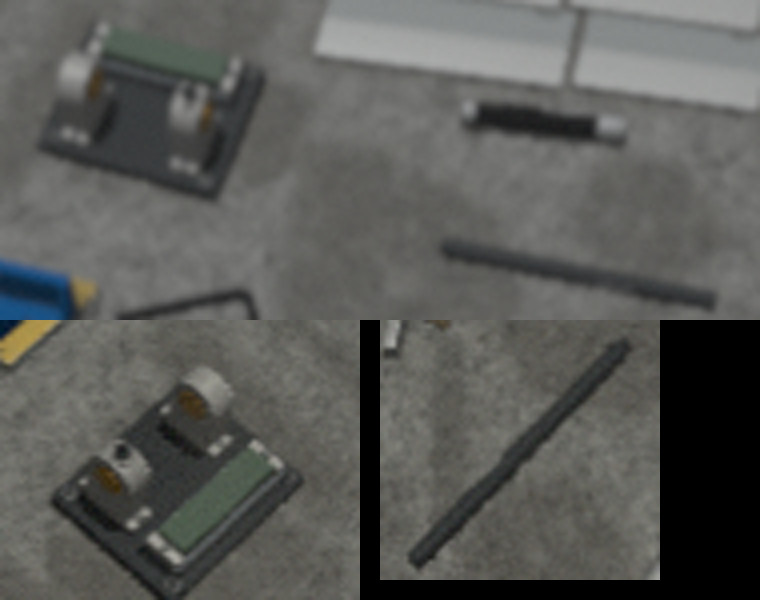

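The crops confirm the layout: the screw block is the right-hand one (nearest −y), and the bar's nose end is at the left. The flat isn't visible yet. Next I'll plan a wrist look above the bar.

```bash
cat >> h.py <<'E'
import json,os
from scipy.spatial.transform import Rotation as Ro
def cmd():
    if os.path.exists('cmd.json'): c=json.load(open('cmd.json')); return np.array(c[0]),np.array(c[1])
    c,s=.3333,.9428
    R=np.array([[0,c,s],[0,s,-c],[-1,0,0]]); return np.array([.217,.613,.205]),R
def did(row):
    p,R=cmd(); p2=p+R@(np.array(row[:3])*.04); R2=R@Ro.from_rotvec(row[3:],degrees=True).as_matrix()
    json.dump([p2.tolist(),R2.tolist()],open('cmd.json','w')); return p2,R2
def down(yaw): # tool z = -(bar direction), bar direction at angle yaw from +y (ccw +)
    b=np.array([-np.sin(yaw),np.cos(yaw),0]); x=np.array([0,0,-1.]); z=-b; return np.c_[x,np.cross(z,x),z]
def row(p,R):
    p0,R0=cmd(); return np.r_[R0.T@(np.array(p)-p0)/.04, Ro.from_matrix(R0.T@R).as_rotvec(degrees=True)].round(3)
np.set_printoptions(precision=4,suppress=True)
E
python3 - <<'E'
from h import *
s=arm.read_state();T=np.array(arm.camera_info('wrist')['world_to_cam']);o=-T[:3,:3].T@T[:3,3]
R=np.array(s['eef_rot']);print('cam in tool',R.T@(o-s['position']),'axes',R.T@T[:3,:3].T)
yaw=-np.arctan2(.019,.2);print(yaw,down(yaw));print(row([.43,-.17,.20],down(yaw)))
E
```

```text
cam in tool [-0.1796  0.0007 -0.0778] axes [[-0.0006 -0.266   0.964 ]
 [ 1.     -0.0004  0.0005]
 [ 0.0002  0.964   0.266 ]]
-0.09471574598847578 [[ 0.      0.9955 -0.0946]
 [ 0.     -0.0946 -0.9955]
 [-1.      0.     -0.    ]]
[  0.125 -16.68   11.545  75.957   0.      0.   ]
```

carry_out:
  targets:
    - [0,0,-8,6,38,0,0]
    - [0,0,-8,6,38,0,0]
    - [0,0,-8,6,38,0,0]
    - [0,0,-8,6,38,0,0]
    - [0,0,-8,6,38,0,0]
    - [0,0,-8,6,38,0,0]
    - [0,0,-8,6,38,0,0]
    - [0,0,-8,6,38,0,0]
    - [0,0,-8,6,38,0,0]

```text
t: 1.27
position: [0.336, 0.2317, 0.2054]
eef_rot: [[-0.0, 0.843, 0.538], [0.0, 0.538, -0.843], [-1.0, -0.0, -0.0]]
wrist_force: [0.2, 0.0, 1.2]
gripper_width: 0.0074
```

```bash
python3 - <<'E'
from h import *
print(did([0,-8,6,38,0,0]));s=arm.read_state();print(s['position'],s['eef_rot'])
print(row([.47,-.17,.2],down(-.0947)))
E
```

```text
(array([0.3366, 0.2313, 0.205 ]), array([[ 0.    ,  0.8431,  0.5377],
       [ 0.    ,  0.5377, -0.8431],
       [-1.    ,  0.    ,  0.    ]]))
[0.336  0.2317 0.2054] [[-0.0003  0.8429  0.5381]
 [ 0.0003  0.5381 -0.8429]
 [-1.     -0.0001 -0.0004]]
[ 0.125 -2.584 10.252 37.956  0.     0.   ]
```

Tracking is good.

carry_out:
  targets:
    - [0,0,-2.584,10.252,38,0,0]
    - [0,0,-2.584,10.252,38,0,0]
    - [0,0,-2.584,10.252,38,0,0]
    - [0,0,-2.584,10.252,38,0,0]
    - [0,0,-2.584,10.252,38,0,0]
    - [0,0,-2.584,10.252,38,0,0]
    - [0,0,-2.584,10.252,38,0,0]
    - [0,0,-2.584,10.252,38,0,0]
    - [0,0,-2.584,10.252,38,0,0]
    - [0,0,-2.584,10.252,38,0,0]

```text
t: 2.52
position: [0.4696, -0.1684, 0.2053]
eef_rot: [[-0.0, 0.996, -0.093], [0.0, -0.093, -0.996], [-1.0, -0.0, -0.0]]
wrist_force: [0.1, -0.2, -0.2]
gripper_width: 0.0004
```

```bash
python3 - <<'E'
from h import *
print(did([0,-2.584,10.252,38,0,0]))
im=snap('wrist','w1.png');T=arm.camera_info('wrist')
json.dump({k:np.array(v).tolist() for k,v in T.items()},open('w1.json','w'))
for p in([.482,-.091,.007],[.463,-.292,.007]): print(proj('wrist',p))
E
```

```text
(array([ 0.47 , -0.17 ,  0.205]), array([[ 0.    ,  0.9954, -0.0953],
       [ 0.    , -0.0953, -0.9954],
       [-1.    ,  0.    ,  0.    ]]))
[324.8721 114.1903]
[324.1206 277.1311]
```

View pics/w1.png

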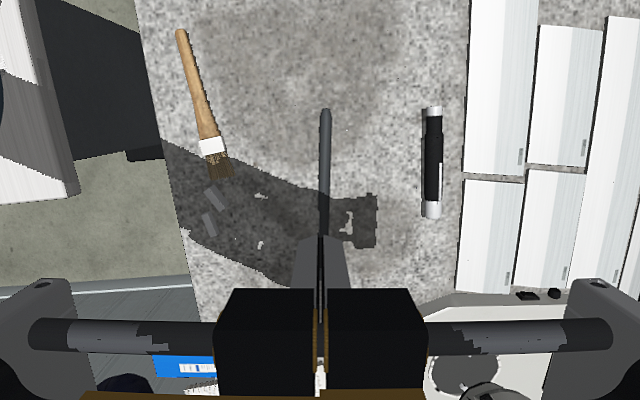

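The nose tip is at about (326,108) and the bar runs down to about (322,235), where the fingers hide it. The flat faces left and isn't visible. I'll take the bar edges numerically.

```bash
python3 - <<'E'
from h import *
ci=json.load(open('w1.json'));g=cv2.imread('pics/w1.png').mean(2)
for r in range(102,114,1): print(r,g[r,316:338].astype(int))
P=[]
for r in range(122,215,8):
    d=np.diff(g[r,312:338]); l=312+np.argmin(d)+.5+.5; 
    # edges: strongest fall before strongest rise
    x=np.arange(312,338)[g[r,312:338]<75]; print(r,x.min(),x.max(),end='; ')
    a=onz('wrist',(x.min(),r),.007,ci);b=onz('wrist',(x.max()+1,r),.007,ci);P.append((a+b)/2);print((a+b)[:2]/2,np.linalg.norm(a-b))
P=np.array(P);k=np.polyfit(P[:,1],P[:,0],1);print(k, 'nose',onz('wrist',(326,108),.007,ci))
E
```

```text
102 [158 163 166 168 162 151 144 139 136 133 133 138 145 145 138 131 126 122
 128 140 145 141]
103 [155 160 159 157 150 138 136 139 139 140 140 138 134 130 127 126 125 123
 131 147 155 146]
104 [150 151 146 141 136 128 128 138 147 147 146 137 126 119 123 127 130 131
 139 151 157 151]
105 [146 144 139 136 134 131 131 137 142 145 149 146 133 126 126 128 134 141
 149 159 161 159]
106 [139 139 137 142 143 141 141 141 138 143 156 156 141 133 130 132 137 149
 156 159 157 153]
107 [133 132 135 145 149 151 152 147 143 144 151 147 134 125 124 129 139 156
 162 157 145 142]
108 [137 137 141 146 146 146 116  89 103  82  50  82 106 110 121 124 136 160
 169 156 135 131]
109 [152 150 149 150 149 125  73  54  73  81  86  78  64  61 101 129 137 151
 156 148 137 137]
110 [163 157 153 149 146 103  45  64  78  86  86  81  69  73 116 138 139 141
 140 137 134 139]
111 [147 146 144 142 139 105  59  72  81  89  91  83  73  56 107 148 142 137
 133 135 137 143]
112 [132 134 136 133 115  71  54  74  82  90  92  84  74  59  80 129 144 140
 137 139 142 147]
113 [129 133 133 135  97  39  62  76  85  90  96  86  74  64  67 120 147 143
 142 144 143 148]
122 320 331; [ 0.4825 -0.0996] 0.01352628490718939
130 319 330; [ 0.4806 -0.1084] 0.013604178667955123
138 320 330; [ 0.4803 -0.1173] 0.012543682240454159
146 319 330; [ 0.479  -0.1263] 0.013765658972298301
154 319 330; [ 0.4781 -0.1354] 0.013849205279808397
162 319 329; [ 0.4767 -0.1446] 0.012773377236806308
170 319 329; [ 0.4759 -0.1539] 0.01285354585034066
178 318 329; [ 0.4745 -0.1633] 0.01411153988900986
186 319 329; [ 0.4742 -0.173 ] 0.013019518275442664
194 313 328; [ 0.4692 -0.1823] 0.01906270132859905
202 313 337; [ 0.4736 -0.1926] 0.029987084969674636
210 312 337; [ 0.4721 -0.2025] 0.031399400484449946
[0.1085 0.4927] nose [ 0.4839 -0.0844  0.007 ]
```

```bash
python3 - <<'E'
from h import *
print(row([.4661,-.1881,.022],down(-.1125)))
E
```

```text
[ 4.575 -0.054  0.46   0.976  0.     0.   ]
```

carry_out:
  targets:
    - [0,2.3,-0.054,0.46,0.976,0,0]
    - [0,4.0,-0.054,0.46,0.976,0,0]
    - [0,4.575,-0.054,0.46,0.976,0,0]
    - [0,4.575,-0.054,0.46,0.976,0,0]
    - [0,4.575,-0.054,0.46,0.976,0,0]
    - [0,4.575,-0.054,0.46,0.976,0,0]
    - [0,4.575,-0.054,0.46,0.976,0,0]

```text
t: 3.45
position: [0.4672, -0.1891, 0.0248]
eef_rot: [[0.004, 0.994, -0.112], [-0.002, -0.112, -0.994], [-1.0, 0.004, 0.002]]
wrist_force: [0.2, 0.3, 0.4]
gripper_width: 0.0001
```

carry_out:
  targets:
    - [0,0.15,0,0,0,0,0]
    - [0,0.15,0,0,0,0,0]
    - [0,0.19,0,0,0,0,0]
    - [0,0.19,0,0,0,0,0]
    - [0,0.19,0,0,0,0,0]

```text
t: 4.08
position: [0.4657, -0.1883, 0.0148]
eef_rot: [[-0.0, 0.994, -0.112], [0.0, -0.112, -0.994], [-1.0, -0.0, -0.0]]
wrist_force: [-0.3, 0.1, 0.1]
gripper_width: 0.0005
```

carry_out:
  targets:
    - [0,0.03,0,0,0,0,0]
    - [0,0.03,0,0,0,0,0]
    - [0,0.03,0,0,0,0,0]

```text
t: 4.45
position: [0.4657, -0.1883, 0.0137]
eef_rot: [[-0.0, 0.994, -0.112], [0.0, -0.112, -0.994], [-1.0, -0.0, -0.0]]
wrist_force: [0.1, -0.6, -0.3]
gripper_width: 0.0005
```

carry_out:
  targets:
    - [0,0.025,0,0,0,0,0]
    - [0,0.025,0,0,0,0,0]
    - [0,0.025,0,0,0,0,0]

```text
t: 4.82
position: [0.4661, -0.1884, 0.0132]
eef_rot: [[0.0, 0.994, -0.112], [-0.0, -0.112, -0.994], [-1.0, 0.0, 0.0]]
wrist_force: [-0.3, 0.8, 4.9]
gripper_width: 0.0006
```

carry_out:
  targets:
    - [0,0.01,0.04,0,0,0,0]
    - [0,0.01,0.1,0,0,0,0]
    - [0,0.01,0.16,0,0,0,0]
    - [0,0.01,0.22,0,0,0,0]
    - [0,0.01,0.28,0,0,0,0]
    - [0,0.01,0.34,0,0,0,0]
    - [0,0.01,0.4,0,0,0,0]
    - [0,0.01,0.46,0,0,0,0]
    - [0,0.01,0.52,0,0,0,0]
    - [0,0.01,0.58,0,0,0,0]
    - [0,0.01,0.58,0,0,0,0]
    - [0,0.01,0.58,0,0,0,0]

```text
t: 6.32
position: [0.49, -0.1914, 0.0131]
eef_rot: [[0.003, 0.994, -0.112], [-0.001, -0.112, -0.994], [-1.0, 0.003, 0.001]]
wrist_force: [3.3, 1.3, 5.8]
gripper_width: 0.0004
```

carry_out:
  targets:
    - [0,-0.8,0,0,0,0,0]
    - [0,-2,0,0,0,0,0]
    - [40,-3.6,0,1.2,0,0,0]
    - [40,-3.6,0,2.2,0,0,0]
    - [40,-3.6,0,2.2,0,0,0]
    - [40,-3.6,0,2.2,0,0,0]
    - [40,-3.6,0,2.2,0,0,0]
    - [40,-3.6,0,2.2,0,0,0]

```text
t: 7.32
position: [0.4787, -0.2772, 0.1554]
eef_rot: [[-0.001, 0.994, -0.111], [0.001, -0.111, -0.994], [-1.0, -0.001, -0.001]]
wrist_force: [0.1, 0.0, 0.1]
gripper_width: 0.0402
```

```bash
python3 - <<'E'
from h import *
for r in([4.575,-.054,.46,.976,0,0],[.19,0,0,0,0,0],[.03,0,0,0,0,0],[.025,0,0,0,0,0],[.01,.58,0,0,0,0],[-3.6,0,2.2,0,0,0]): c=did(r)
print(c[0],arm.read_state()['position'])
ci=arm.camera_info('wrist');im=snap('wrist','w2.png')
json.dump({k:np.array(v).tolist() for k,v in ci.items()},open('w2.json','w'))
b=np.array([.1123,.9937,0]);n=np.array([.9937,-.1123,0]);mid=np.array([.4721,-.1888,.007])+.0116*n
for d in(.105,0,-.013,-.043,-.074,-.105): print(d,proj('wrist',mid+d*b,ci))
c=im[:230,240:400,::-1];cv2.imwrite('pics/w2c.png',cv2.resize(c,None,fx=2.6,fy=2.6,interpolation=2))
E
```

```text
[ 0.4793 -0.2782  0.1558] [ 0.4787 -0.2772  0.1554]
0.105 [315.3856 -14.6835]
0 [315.5887 105.1373]
-0.013 [315.6167 118.9219]
-0.043 [315.6824 149.7907]
-0.074 [315.7515 180.3001]
-0.105 [315.8213 209.4059]
```

View pics/w2c.png

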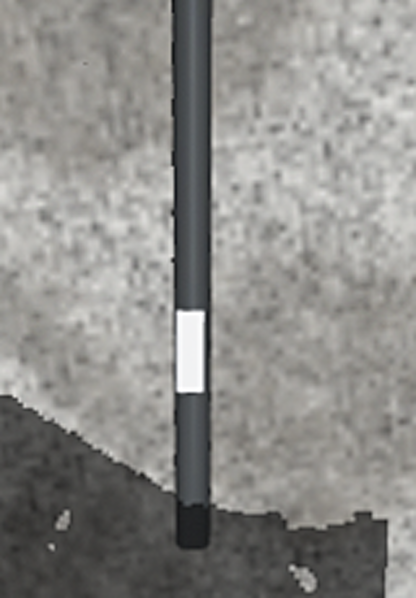

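The flat shows bright at crop (177–204, 310–392) and the bar spans 175–211. So it is nearly up, offset slightly toward the robot. I'll quantify that at sub-pixel level.

```bash
python3 - <<'E'
from h import *
ci=json.load(open('w2.json'));g=cv2.imread('pics/w2.png').mean(2)
for r in(90,110,124,128,132,136,140,144,148,160,170): print(r,g[r,303:328].astype(int))
print(g[112:160,312].astype(int)); print(g[195:222,314].astype(int))
E
```

```text
90 [194 190 190 150  30  58  67  72  77  84  95  99  90  81  76  71  58  42
 138 194 187 189 194 199 193]
110 [176 174 181 142  34  58  68  72  76  84  94  96  88  81  75  70  57  49
 132 186 186 187 190 187 180]
124 [177 181 188 135 102 232 250 243 242 242 242 242 243 248 242 144  40  45
 126 170 156 151 144 133 127]
128 [170 175 181 132 108 230 249 243 242 242 242 242 243 248 244 146  43  45
 131 179 168 163 159 150 142]
132 [171 169 170 132 120 228 249 243 242 242 242 242 243 248 242 145  44  30
 115 168 159 154 149 148 150]
136 [177 179 188 153 125 227 249 243 242 241 242 242 243 248 242 144  43  46
 130 176 165 152 137 133 135]
140 [162 150 150 102 103 231 249 243 242 242 242 242 243 248 242 145  42  63
 125 155 151 149 144 144 142]
144 [168 167 174 120 102 230 249 242 242 242 242 242 243 247 242 143  42  66
 134 168 170 173 170 166 163]
148 [172 172 175 134 119 228 249 243 243 243 243 243 244 249 243 145  43  66
 135 172 165 164 159 155 155]
160 [165 163 171 135  41  51  65  74  79  81  88  93  89  82  79  70  56  71
 128 150 142 146 154 154 150]
170 [148 154 164 152  90  44  65  74  80  81  86  92  87  82  78  71  59  40
 106 155 152 153 156 156 153]
[ 84  83  84  84  83  81  70 131 255 246 242 242 242 242 242 242 242 242
 242 242 242 242 242 242 241 242 242 242 242 242 242 242 242 242 242 241
 243 251 229  52  77  80  81  82  81  81  82  81]
[32 35 35 35 35 35 35 36 35 35 36 35 35 35 34 29 60 85 83 81 82 82 77 77
 80 84 82]
```

The flat is about 9–10° short of up (tilted toward the robot). That is inside step 1's 17°, and I can trim it by tilting the tool after grasping. The flat rows at 119 and 150 match the prediction. Next is the stand.

```bash
python3 - <<'E'
from h import *
print(row([.555,.06,.25],down(-.15)))
E
```

```text
[-2.355  0.932 -8.613  2.149  0.     0.   ]
```

carry_out:
  targets:
    - [40,-2.35,0.93,-8.6,2.15,0,0]
    - [40,-2.35,0.93,-8.6,2.15,0,0]
    - [40,-2.35,0.93,-8.6,2.15,0,0]
    - [40,-2.35,0.93,-8.6,2.15,0,0]
    - [40,-2.35,0.93,-8.6,2.15,0,0]
    - [40,-2.35,0.93,-8.6,2.15,0,0]
    - [40,-2.35,0.93,-8.6,2.15,0,0]
    - [40,-2.35,0.93,-8.6,2.15,0,0]
    - [40,-2.35,0.93,-8.6,2.15,0,0]

```text
t: 8.5
position: [0.554, 0.0583, 0.2495]
eef_rot: [[-0.001, 0.989, -0.151], [-0.0, -0.151, -0.989], [-1.0, -0.001, 0.0]]
wrist_force: [-0.4, 0.5, -0.1]
gripper_width: 0.0401
```

```bash
python3 - <<'E'
from h import *
c=did([-2.35,.93,-8.6,2.15,0,0]);print(c[0],arm.read_state()['position'])
ci=arm.camera_info('wrist');im=snap('wrist','w3.png')
json.dump({k:np.array(v).tolist() for k,v in ci.items()},open('w3.json','w'))
c=im[:230,220:460,::-1];cv2.imwrite('pics/w3c.png',cv2.resize(c,None,fx=2.6,fy=2.6,interpolation=2))
E
```

```text
[0.5548 0.0595 0.2498] [0.554  0.0583 0.2495]
```

View pics/w3c.png

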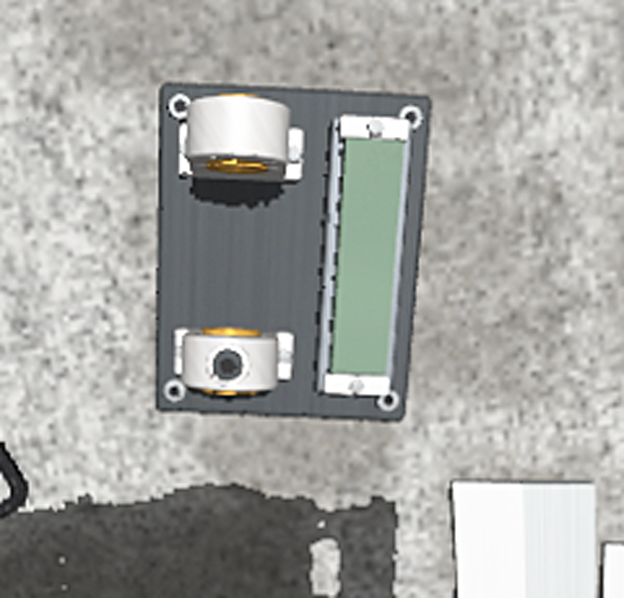

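The stand is in the crop. Its plate corners are at (160,86), (431,97), (403,418) and (157,409), and the screw head is at (228,364). The blocks' sides are at x 187/292 (far) and 181/278 (near). I'll fit the pose to these.

```bash
cat > st.py <<'E'
from h import *
from scipy.optimize import least_squares
ci=json.load(open('w3.json'))
px=lambda x,y:np.array([(x+.5)/2.6+220-.5,(y+.5)/2.6-.5])
D=[((-.038,.075,.012),(160,86)),((.086,.075,.012),(431,97)),((.086,-.075,.012),(403,418)),((-.038,-.075,.012),(157,409)),((0,-.045,.088),(228,364)),
((-.021,.045,.06),(187,None)),((.021,.045,.06),(292,None)),((-.021,-.045,.06),(181,None)),((.021,-.045,.06),(278,None))]
def W(v,m): c,s=np.cos(v[2]),np.sin(v[2]); return np.array([v[0]+c*m[0]-s*m[1],v[1]+s*m[0]+c*m[1],m[2]])
def res(v):
    r=[]
    for m,p in D:
        q=proj('wrist',W(v,m),ci); t=px(p[0],p[1] or 0); r.append(q[0]-t[0]); 
        if p[1]: r.append(q[1]-t[1])
    return np.array(r)
if __name__=='__main__':
    f=least_squares(res,[.566,.153,-.15]);print(f.x,f.fun.round(2))
    v=f.x
    print('near',W(v,(0,-.045,.06)),'far',W(v,(0,.045,.06)))
E
python3 st.py
```

```text
[ 0.557   0.1562 -0.1947] [-0.23 -1.87  0.85 -1.05  1.18  1.82 -0.9   1.07 -0.15  0.52 -0.36 -0.81
  0.11  0.47]
near [0.5483 0.1121 0.06  ] far [0.5657 0.2004 0.06  ]
```

```bash
python3 - <<'E'
from st import *
v=least_squares(res,[.566,.153,-.15]).x
im=cv2.imread('pics/w3.png');o=im[:230,220:460].copy()
o=cv2.resize(o,None,fx=2.6,fy=2.6,interpolation=2)
def P(m): return tuple(int(round(a)) for a in (np.array(proj('wrist',W(v,m),ci))+.5-[220,0])*2.6-.5)
Q=[(-.038,.075),(.086,.075),(.086,-.075),(-.038,-.075)]
for z,c in((0,(255,0,255)),(.012,(0,0,255))):
    for i in range(4): cv2.line(o,P((*Q[i],z)),P((*Q[(i+1)%4],z)),c,1)
for y in(-.045,.045):
    for s in(-1,1):
        a=np.linspace(0,np.pi,30); pts=[P((-.021*np.cos(t),y+s*.011,.06+.021*np.sin(t))) for t in a]
        cv2.polylines(o,[np.array(pts)],False,(0,255,0),1)
cv2.circle(o,P((0,-.045,.088)),3,(0,0,255),-1)
cv2.imwrite('pics/ov.png',o)
E
```

```text
(no output)
```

View pics/ov.png

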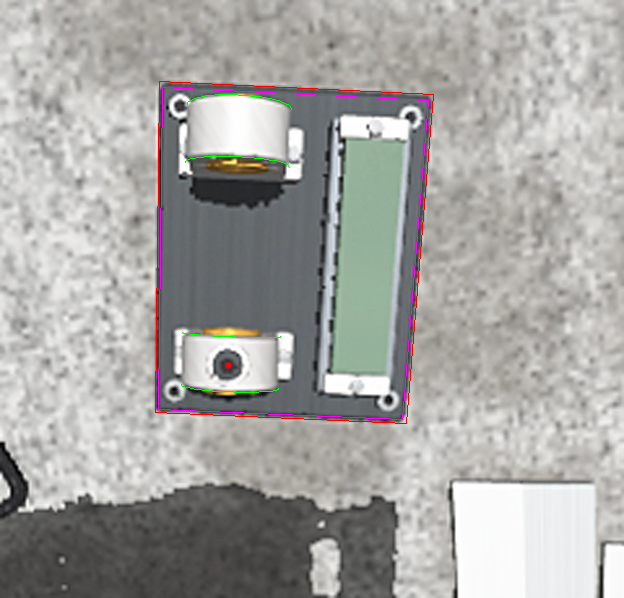

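The overlay fits within about a pixel, giving stand yaw −11.2°. Now I'll go to grasp the tail.

```bash
python3 - <<'E'
from h import *
print(row([.4734,-.2634,.05],down(-.1125)))
E
```

```text
[ 4.995 -0.807  8.286 -2.15   0.     0.   ]
```

carry_out:
  targets:
    - [40,0,-0.4,3,-2.15,0,0]
    - [40,0,-0.8,6,-2.15,0,0]
    - [40,0,-0.807,8.286,-2.15,0,0]
    - [40,0,-0.807,8.286,-2.15,0,0]
    - [40,0,-0.807,8.286,-2.15,0,0]
    - [40,2,-0.807,8.286,-2.15,0,0]
    - [40,4,-0.807,8.286,-2.15,0,0]
    - [40,4.995,-0.807,8.286,-2.15,0,0]
    - [40,4.995,-0.807,8.286,-2.15,0,0]
    - [40,4.995,-0.807,8.286,-2.15,0,0]
    - [40,4.995,-0.807,8.286,-2.15,0,0]
    - [40,4.995,-0.807,8.286,-2.15,0,0]

```text
t: 10.05
position: [0.4745, -0.2647, 0.053]
eef_rot: [[0.003, 0.994, -0.112], [-0.003, -0.112, -0.994], [-1.0, 0.004, 0.003]]
wrist_force: [0.7, 0.4, 0.5]
gripper_width: 0.0401
```

carry_out:
  targets:
    - [40,0.6,0,0,0,0,0]
    - [40,1.0,0,0,0,0,0]
    - [40,1.2,0,0,0,0,0]
    - [40,1.2,0,0,0,0,0]
    - [40,1.2,0,0,0,0,0]

```text
t: 10.68
position: [0.4735, -0.2639, 0.0031]
eef_rot: [[0.001, 0.994, -0.112], [-0.001, -0.112, -0.994], [-1.0, 0.001, 0.001]]
wrist_force: [0.4, 0.3, -0.2]
gripper_width: 0.0399
```

```bash
python3 - <<'E'
from h import *
did([4.995,-.807,8.286,-2.15,0,0]);c=did([1.2,0,0,0,0,0]);s=arm.read_state();print(c[0],s['position'],s['wrist_force'])
ci=arm.camera_info('wrist');im=snap('wrist','w4.png');g=im.mean(2)
R=s['eef_rot'];p=s['position']
for d in(-.05,-.07,-.09): 
    q=p+R[:,2]*d; q[2]=.007; uv=proj('wrist',q,ci); r=int(round(uv[1])); c=int(uv[0]); print(uv,c-14,g[r,c-14:c+15].astype(int))
E
```

```text
[ 0.4734 -0.2634  0.002 ] [ 0.4735 -0.2639  0.0031] [ 0.3566  0.3391 -0.1523]
[320.2772 168.2355] 306 [180 137  17 164 252 250 246 245 245 246 246 246 246 246 246 246 246 246
 246 246 247 255 231  56  67  58  37 125 179]
[320.2775 130.621 ] 306 [191 149  29  55  67  70  72  75  76  80  83  85  90  93  94  97  97  92
  88  86  83  81  76  73  68  61  47  74 157]
[320.2773  90.9532] 306 [170  77  40  58  68  69  73  76  78  79  81  85  89  92  96  98  97  94
  90  88  85  83  80  76  71  67  57  33 149]
```

carry_out:
  targets:
    - [8,0,0,0,0,0,0]
    - [8,0,0,0,0,0,0]
    - [8,0,0,0,0,0,0]
    - [8,0,0,0,0,0,0]
    - [8,0,0,0,0,0,0]
    - [8,0,0,0,0,0,0]
    - [8,0,0,0,0,0,0]
    - [8,0,0,0,0,0,0]
  squeeze: 30

```text
t: 11.72
position: [0.4731, -0.2636, 0.0026]
eef_rot: [[0.0, 0.994, -0.112], [-0.0, -0.112, -0.994], [-1.0, 0.0, 0.0]]
wrist_force: [-0.2, -0.4, 1.2]
gripper_width: 0.0129
```

```bash
cat > chk.py <<'E'
from h import *
import sys
# edges of bar and flat in the wrist picture relative to TCP
s=arm.read_state();ci=arm.camera_info('wrist');im=snap('wrist',sys.argv[1]);g=im.mean(2)
print(s['position'],s['wrist_force'],s['gripper_width']);R=s['eef_rot'];p=s['position']
for d in(-.035,-.05,-.07,-.09):
    q=p+R[:,2]*d-R[:,0]*.004; uv=proj('wrist',q,ci); r=int(round(uv[1])); c=int(uv[0]); print(d,uv,c-16,g[r,c-16:c+17].astype(int))
E
python3 chk.py w5.png
```

```text
[ 0.4731 -0.2636  0.0026] [-0.1712 -0.3785  1.244 ] 0.012897054247242122
-0.035 [320.2761 195.1451] 304 [182 183 188 153  43 161 250 248 245 244 244 244 245 245 244 244 245 244
 245 244 244 245 248 249 185  59  66  57  53 130 172 166 169]
-0.05 [320.2754 168.2773] 304 [178 177 179 146  55 168 250 249 245 245 245 245 245 245 245 245 245 245
 245 245 245 245 247 255 229  59  68  61  42  95 158 173 171]
-0.07 [320.2741 130.6562] 304 [179 181 189 153  51  51  64  69  72  74  76  80  82  85  89  91  95  98
  98  93  91  87  85  83  78  75  70  65  53  51 146 191 188]
-0.09 [320.2723  90.9871] 304 [182 186 194 160  26  54  65  70  71  73  75  79  81  85  87  91  94  98
 100  98  92  89  87  84  80  77  74  69  61  47  82 161 184]
```

Gripped at width 12.9 mm and centred, with the flat still about 9° short. I'll raise the squeeze, lift, and compute the pre-insert pose with the roll trim.

carry_out:
  targets:
    - [8,0,0,0,0,0,0]
    - [8,0,0,0,0,0,0]
    - [8,-0.5,0,0,0,0,0]
    - [8,-1.2,0,0,0,0,0]
    - [8,-2,0,0,0,0,0]
    - [8,-2,0,0,0,0,0]
    - [8,-2,0,0,0,0,0]
    - [8,-2,0,0,0,0,0]
  squeeze: 50

```text
t: 12.78
position: [0.472, -0.2627, 0.0806]
eef_rot: [[-0.003, 0.994, -0.112], [0.002, -0.112, -0.994], [-1.0, -0.003, -0.002]]
wrist_force: [-0.0, -0.6, -0.6]
gripper_width: 0.0126
```

```bash
cat >> h.py <<'E'
NEAR=np.array([.5483,.1121,.06]); YAW=-.1947; DIR=np.array([-np.sin(YAW),np.cos(YAW),0])
def tcp(s,tilt,dz=0,lat=0,yaw=YAW):
    "TCP pose with bar_tail at distance s along DIR from NEAR, roll trim tilt deg"
    R=down(yaw)@Ro.from_euler('z',tilt,degrees=True).as_matrix()
    t=NEAR+s*DIR+[0,0,dz]+lat*np.array([DIR[1],-DIR[0],0]); return t-R@[-.005,0,0],R
E
python3 - <<'E'
from h import *
did([-2,0,0,0,0,0]);s=arm.read_state();print(s['position'],s['gripper_width'],s['wrist_force'],s['wrist_torque'])
print(row(*tcp(-.214,-9,.027)))
E
python3 chk.py w6.png
```

```text
[ 0.472  -0.2627  0.0806] 0.012628071893854528 [-0.046  -0.6265 -0.6044] [-0.1312  0.1058 -0.0032]
[-0.002  0.348 -4.208  4.7    0.37  -8.995]
[ 0.472  -0.2627  0.0806] [-0.046  -0.6265 -0.6044] 0.012628071893854528
-0.035 [320.2949 195.1849] 304 [111 159 115  36  27 170 248 247 242 242 242 242 242 242 242 242 242 242
 242 242 242 243 248 241 136  60  63  51  47 118 165 157 150]
-0.05 [320.2958 168.314 ] 304 [152 135  93  44  28 210 255 245 243 243 243 243 243 243 243 243 244 244
 243 244 244 244 247 249 182  56  62  54  34 127 184 179 176]
-0.07 [320.2966 130.6883] 304 [171 189 159  46  40  57  64  67  70  72  74  78  81  84  87  90  94  96
  94  89  85  83  80  77  74  69  65  59  44  72 156 187 179]
-0.09 [320.297   91.0139] 304 [168  68  74  43  48  59  66  68  70  72  73  78  79  83  86  89  94  94
  96  91  89  84  82  79  77  73  68  63  53  38 148 194 198]
```

carry_out:
  targets:
    - [8,0,0.1,-1.2,2,0.1,-3]
    - [8,0,0.2,-2.4,4,0.3,-7]
    - [8,0,0.348,-3.6,4.7,0.37,-9]
    - [8,0,0.348,-4.2,4.7,0.37,-9]
    - [8,0,0.348,-4.2,4.7,0.37,-9]
    - [8,0,0.348,-4.2,4.7,0.37,-9]
    - [8,0,0.348,-4.2,4.7,0.37,-9]
    - [8,0,0.348,-4.2,4.7,0.37,-9]

```text
t: 13.82
position: [0.5056, -0.099, 0.0825]
eef_rot: [[-0.153, 0.969, -0.195], [0.03, -0.192, -0.981], [-0.988, -0.156, 0.0]]
wrist_force: [-0.4, -0.5, -1.0]
gripper_width: 0.0129
```

```bash
python3 - <<'E'
from h import *
did([0,.348,-4.2,4.7,.37,-9]);s=arm.read_state();c=cmd();print(c[0],s['position'],'\n',c[1],'\n',s['eef_rot'])
print(row(*tcp(-.214,-9,0)))
E
python3 chk.py w7.png
python3 - <<'E'
from h import *
a=snap('scene','s7.png')[:,:,::-1];b=snap('side','d7.png')[:,:,::-1]
tail=NEAR-.214*DIR+[0,0,.027]
for d in(-.031,.179): print('pred',[proj(n,tail+d*DIR) for n in('scene','side')])
a=cv2.resize(a[130:230,230:390],None,fx=5,fy=3,interpolation=2); a=cv2.resize(cv2.imread('pics/s7.png')[140:225,235:385],None,fx=4,fy=4,interpolation=2)
b=cv2.resize(cv2.imread('pics/d7.png')[155:255,250:400],None,fx=4,fy=4,interpolation=2)
o=np.zeros((600,800,3),np.uint8);o=np.vstack([a[:340],b[:400]]);o=cv2.resize(o,None,fx=.8,fy=.8);print(o.shape);cv2.imwrite('pics/c7.png',o)
E
```

```text
[ 0.5061 -0.098   0.082 ] [ 0.5056 -0.099   0.0825] 
 [[-0.1536  0.969  -0.1935]
 [ 0.0303 -0.1911 -0.9811]
 [-0.9877 -0.1565  0.    ]] 
 [[-0.1535  0.9688 -0.1947]
 [ 0.0304 -0.1923 -0.9809]
 [-0.9877 -0.1565  0.0001]]
[ 0.665  0.105 -0.008  0.     0.     0.005]
[ 0.5056 -0.099   0.0825] [-0.4486 -0.5057 -0.9604] 0.012920209628299357
-0.035 [320.484  195.1323] 304 [137 141 147 124  38 152 244 243 239 239 239 238 238 239 238 238 239 239
 239 239 239 240 246 234 126  29  43  46  36  49  64  60  56]
-0.05 [320.4914 168.2626] 304 [140 144 153 114  30 199 254 242 241 241 240 241 241 241 241 241 241 242
 241 242 242 242 245 246 173  38  53  45  35  46  59  53  53]
-0.07 [320.5012 130.6382] 304 [137 134 134 101  37  57  63  66  67  69  71  72  76  80  83  83  84  81
  80  79  75  72  70  66  64  59  54  49  41  38  50  60  58]
-0.09 [320.5108  90.9644] 304 [138 141 124  60  42  57  64  66  68  69  71  71  74  79  83  85  84  84
  82  80  77  75  72  69  65  62  57  52  46  34  48  60  60]
pred [array([356.2273, 189.6505]), array([295.7332, 243.8086])]
pred [array([287.275 , 171.0799]), array([351.7792, 194.5307])]
(592, 480, 3)
```

View pics/c7.png

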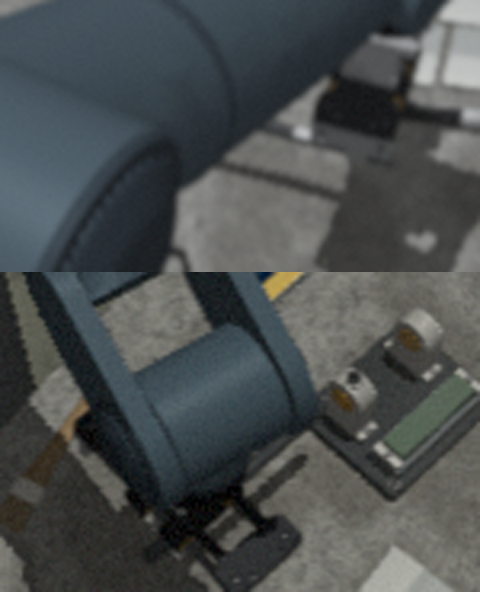

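The arm hides the nose from both fixed cameras. The wrist view shows no in-hand yaw or droop: the flat's mid columns are 318.9 at both rows. So I'll lower to bore height and thread it slowly, watching the force.

carry_out:
  targets:
    - [8,0.33,0.05,0,0,0,0]
    - [8,0.665,0.105,0,0,0,0]
    - [8,0.665,0.105,0,0,0,0]
    - [8,0.665,0.105,0,0,0,0]
    - [8,0.665,0.105,-0.15,0,0,0]
    - [8,0.665,0.105,-0.3,0,0,0]
    - [8,0.665,0.105,-0.4,0,0,0]
    - [8,0.665,0.105,-0.5,0,0,0]
    - [8,0.665,0.105,-0.6,0,0,0]
    - [8,0.665,0.105,-0.7,0,0,0]
    - [8,0.665,0.105,-0.7,0,0,0]

```text
t: 15.35
position: [0.5111, -0.0705, 0.0555]
eef_rot: [[-0.154, 0.969, -0.193], [0.03, -0.191, -0.981], [-0.988, -0.157, 0.0]]
wrist_force: [0.8, -0.1, -1.3]
gripper_width: 0.0125
```

```bash
python3 - <<'E'
from h import *
did([.665,.105,-.7,0,0,0]);s=arm.read_state();print(cmd()[0],s['position'],s['wrist_force'],s['wrist_torque'],s['gripper_width'])
E
```

```text
[ 0.5115 -0.0706  0.0551] [ 0.5111 -0.0705  0.0555] [ 0.7663 -0.0586 -1.2773] [-0.1426  0.0255  0.0049] 0.012483601558502946
```

carry_out:
  targets:
    - [8,0,0,-0.1,0,0,0]
    - [8,0,0,-0.2,0,0,0]
    - [8,0,0,-0.3,0,0,0]
    - [8,0,0,-0.4,0,0,0]
    - [8,0,0,-0.4,0,0,0]

```text
t: 15.98
position: [0.5143, -0.0547, 0.0556]
eef_rot: [[-0.153, 0.969, -0.193], [0.03, -0.191, -0.981], [-0.988, -0.156, -0.0]]
wrist_force: [-0.7, -0.1, -0.2]
gripper_width: 0.0125
```

carry_out:
  targets:
    - [8,0,0,-0.1,0,0,0]
    - [8,0,0,-0.2,0,0,0]
    - [8,0,0,-0.3,0,0,0]
    - [8,0,0,-0.4,0,0,0]
    - [8,0,0,-0.5,0,0,0]
    - [8,0,0,-0.6,0,0,0]
    - [8,0,0,-0.6,0,0,0]

```text
t: 16.85
position: [0.5189, -0.0312, 0.0555]
eef_rot: [[-0.154, 0.969, -0.193], [0.03, -0.191, -0.981], [-0.988, -0.157, -0.0]]
wrist_force: [0.4, 0.4, -0.3]
gripper_width: 0.0126
```

```bash
python3 - <<'E'
from h import *
did([0,0,-.4,0,0,0]);did([0,0,-.6,0,0,0]);s=arm.read_state();print(cmd()[0],s['position'],s['wrist_force'],s['wrist_torque'],s['gripper_width'])
ci=arm.camera_info('wrist')
for a in(0,):
  print([proj('wrist',NEAR+DIR*d,ci) for d in(-.013,.013)])
im=snap('wrist','w8.png');cv2.imwrite('pics/w8c.png',cv2.resize(im[:260,180:460,::-1],None,fx=2.2,fy=2.2,interpolation=2))
E
```

```text
[ 0.5192 -0.0313  0.0551] [ 0.5189 -0.0312  0.0555] [ 0.4245  0.3837 -0.3482] [-0.1145 -0.0084 -0.0381] 0.012622021158461706
[array([321.4916,  -1.8978]), array([321.5535, -61.3292])]
```

No contact force, with the nose about 33 mm past the first bushing's middle. Advance to just before the second block and look.

carry_out:
  targets:
    - [8,0,0,-0.1,0,0,0]
    - [8,0,0,-0.2,0,0,0]
    - [8,0,0,-0.3,0,0,0]
    - [8,0,0,-0.4,0,0,0]
    - [8,0,0,-0.5,0,0,0]
    - [8,0,0,-0.6,0,0,0]
    - [8,0,0,-0.7,0,0,0]
    - [8,0,0,-0.8,0,0,0]
    - [8,0,0,-0.8,0,0,0]

```text
t: 18.02
position: [0.5251, 0.0002, 0.0555]
eef_rot: [[-0.154, 0.969, -0.193], [0.03, -0.191, -0.981], [-0.988, -0.157, -0.0]]
wrist_force: [-0.4, -0.2, -0.3]
gripper_width: 0.0128
```

```bash
python3 - <<'E'
from h import *
did([0,0,-.8,0,0,0]);s=arm.read_state();print(cmd()[0],s['position'],s['wrist_force'],s['wrist_torque'],s['gripper_width'])
ci=arm.camera_info('wrist')
print([proj('wrist',NEAR+DIR*d,ci) for d in(-.013,.013)],proj('wrist',NEAR+[0,0,.028],ci))
im=snap('wrist','w9.png');cv2.imwrite('pics/w9c.png',cv2.resize(im[:220,220:420,::-1],None,fx=2.7,fy=2.7,interpolation=2))
E
```

```text
[0.5254 0.0001 0.0551] [0.5251 0.0002 0.0555] [-0.3844 -0.233  -0.321 ] [-0.0884 -0.0256  0.0485] 0.012810828822032667
[array([321.4143,  67.5441]), array([321.4788,  11.4321])] [311.0237  25.2615]
```

View pics/w9c.png

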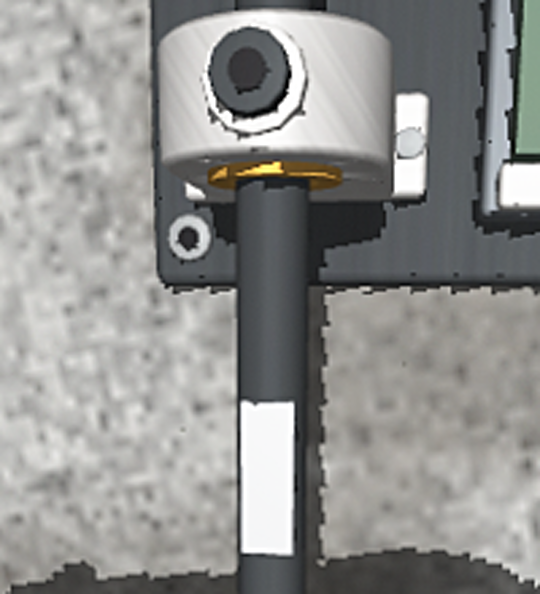

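The bar enters the bore with its mid at crop x 274.5, against 275.5 for the block mid and 275 for the flange mid, so it is centred. On into the second block.

carry_out:
  targets:
    - [8,0,0,-0.1,0,0,0]
    - [8,0,0,-0.2,0,0,0]
    - [8,0,0,-0.3,0,0,0]
    - [8,0,0,-0.4,0,0,0]
    - [8,0,0,-0.5,0,0,0]
    - [8,0,0,-0.6,0,0,0]
    - [8,0,0,-0.7,0,0,0]
    - [8,0,0,-0.7,0,0,0]

```text
t: 19.08
position: [0.5305, 0.0277, 0.0555]
eef_rot: [[-0.153, 0.969, -0.193], [0.03, -0.191, -0.981], [-0.988, -0.156, -0.0]]
wrist_force: [0.9, 1.2, -0.1]
gripper_width: 0.0124
```

carry_out:
  targets:
    - [8,0,0,-0.1,0,0,0]
    - [8,0,0,-0.2,0,0,0]
    - [8,0,0,-0.3,0,0,0]
    - [8,0,0,-0.4,0,0,0]
    - [8,0,0,-0.5,0,0,0]
    - [8,0,0,-0.6,0,0,0]
    - [8,0,0,-0.7,0,0,0]
    - [8,0,0,-0.8,0,0,0]
    - [8,0,0,-0.9,0,0,0]
    - [8,0,0,-1.0,0,0,0]
    - [8,0,0,-1.0,0,0,0]
    - [8,0,0,-1.0,0,0,0]

```text
t: 20.58
position: [0.5382, 0.0666, 0.0555]
eef_rot: [[-0.154, 0.969, -0.193], [0.03, -0.191, -0.981], [-0.988, -0.157, 0.0]]
wrist_force: [0.0, 0.2, -0.3]
gripper_width: 0.0127
```

```bash
python3 - <<'E'
from h import *
did([0,0,-.7,0,0,0]);did([0,0,-1,0,0,0]);s=arm.read_state();print(cmd()[0],s['position'],s['wrist_force'],s['wrist_torque'],s['gripper_width'])
ci=arm.camera_info('wrist')
print([proj('wrist',NEAR+DIR*d,ci) for d in(-.015,-.013,.013)],proj('wrist',NEAR+[0,0,.028],ci))
im=snap('wrist','w10.png');w=cv2.resize(im[:240,220:420,::-1],None,fx=2.5,fy=2.5,interpolation=2)
b=snap('side','d10.png');b=cv2.resize(b[150:240,330:410,::-1],None,fx=3.5,fy=3.5,interpolation=2)
o=np.zeros((600,800,3),np.uint8);o[:,:500]=w;o[:b.shape[0],510:510+b.shape[1]]=b;cv2.imwrite('pics/c10.png',o)
E
```

```text
[0.5386 0.0668 0.0551] [0.5382 0.0666 0.0555] [ 0.0398  0.1696 -0.3376] [-0.1711 -0.0457 -0.0333] 0.01270166836918824
[array([321.2024, 201.4075]), array([321.2057, 197.9158]), array([321.2484, 150.6513])] [311.8547 185.5057]
```

View pics/c10.png

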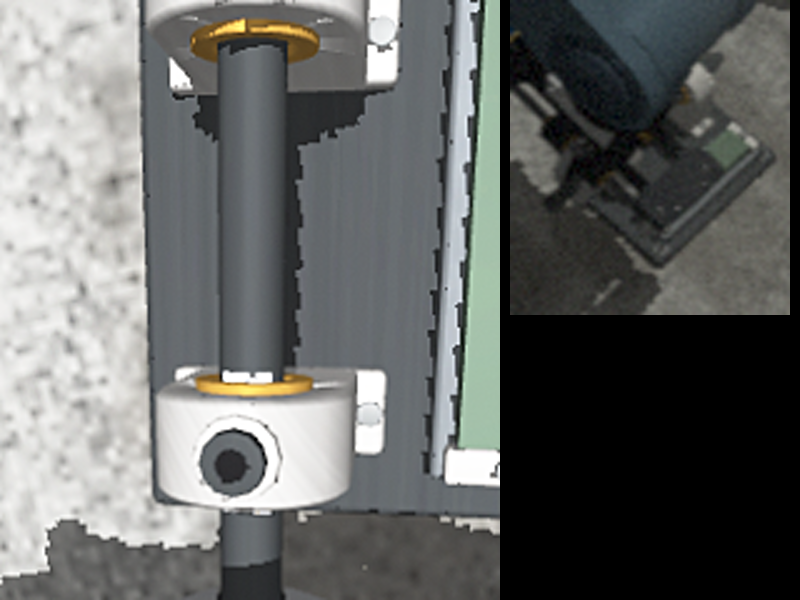

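The bar runs through the first bore (crop 218–285 wide, centred in the brass flanges at both blocks) and enters the far block. The flat's front edge shows at crop (247,371), just past the near flange. A last check on that edge and the roll:

```bash
python3 - <<'E'
from h import *
n=np.array([DIR[1],-DIR[0],0])
for a in((247,371),(223,371.5),(271,371.5),(252,55),(252,372)):
    q=onz('wrist',((a[0]+.5)/2.5+219.5,(a[1]+.5)/2.5-.5),.065); print((q-NEAR)@DIR,(q-NEAR)@n)
g=cv2.imread('pics/w10.png').mean(2)
for r in(146,148,149,150,151,152,120): print(r,g[r,304:337].astype(int))
s=arm.read_state();print(s['t'],s['wrist_force'],s['qvel'])
E
```

```text
0.014751640223054594 -0.0006419060356107052
0.014571220227979808 -0.00569800998638585
0.014728481440964813 0.004366705161006738
0.07471570863911557 0.0003976799153286403
0.014562537648253191 0.0004052838793536852
146 [119 124 129 100  56  75  84  87  91  94  96  99 104 108 111 111 112 112
 109 104 100  97  94  89  85  78  72  68  56  52  59  66  65]
148 [139 142 141 108  52 147 210 159  78  96 111 113 119 124 129 120 108 107
 115 123 116 110 109 115 100  75  73  66  53  68 103 113 112]
149 [124 124 121  94  46 243 255 255 244 250 254 253 254 254 255 223 117 119
 217 255 255 254 255 255 221  77  75  65  51  57  82  91  98]
150 [ 81  82  86  76  20 255 255 255 255 255 255 255 255 255 255 255 123 125
 230 255 255 255 255 255 255  78  74  64  49  74 105 114 104]
151 [ 86  84  87  79  31 247 255 255 255 255 255 255 255 255 255 252 246 245
 239 255 255 255 255 255 255  76  72  60  44  94 142 141 118]
152 [ 99  92  92  82  52 163 253 254 254 254 253 254 254 254 227 232 255 255
 255 255 255 255 255 255 240  73  73  70  55  67  94  98  93]
120 [104 106 111  92  63  78  87  90  92  95  96 100 104 108 112 115 114 114
 109 108 103 100  97  92  87  82  76  70  63  48  42  45  44]
20.675 [-0.5995 -0.3309 -1.2788] [ 0.0003 -0.0003 -0.0001  0.0002 -0.0013  0.    ]
```

```bash
python3 -c "
from bench import arm
print(arm.close_job())"
```

```text
the job is handed in; nothing more can be done
None
```

The bar is threaded through both blocks with its flat under the clamp screw, and I handed the job in at about 20.7 s of the 64 s allowed. It is still gripped by the tail at 50 N. No verdict was reported.

- **Roll:** I rolled the bar about 85° with a light fingertip press (about 5 N), leaving the flat about 9° short of up. That is inside the 17° limit. I took out the rest by tilting the tool after gripping, since the roll on the bench had not finished it.
- **Threading:** The bar went in level and nose first, and the force readings stayed around 1 N all the way, so it met no noticeable resistance.
- **Flat position:** The last wrist picture puts the middle of the flat about 0.3 mm from the block's middle (10 mm allowed). The bar's axis is within about 0.5 mm sideways of the bore axis, and the flat is up within about 3°.
- **At rest:** The fingers read 12.7 mm open on the bar, the wrist force was about 1 N, and the arm was still.
- **Not seen directly:** The arm hid the nose from both fixed cameras. That it stands about 43 mm beyond the second block's middle is worked out from the flat's position and the free travel. The bar's height in the bore comes from the arm's height reading, not from a picture.
- **Bystanders:** I did not take a final picture of them, but the arm stayed clear of them throughout.

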